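Refill the microscope's kit tray from the bench mat

ROBOT

A 6-joint arm with a two-finger parallel gripper is mounted at the origin on a cart in front of the work surface, level with it; the furniture and walls round the work are solid. World frame = base frame: x ahead of the robot, y to its left, z up, the work surface at z = 0. Lengths are in mm, angles in rad, forces in N, time in s.
With the tool pointing down it reaches from about 300 to 775 mm from the base axis. Payload 14.6 kg.
Tool frame: the origin (TCP) lies between the finger pads; the fingertips stand ahead of it and the grasp point (between the pads) lies 11 mm behind it (manip.finger_overhang is the z of the fingertips in the tool frame, in mm); z points along the fingers, y is the line along which they close (so a half turn about z gives the same grasp; the last joint's range is limited). The gripper opens to 94 mm and grips with 3 to 60 N. Pads are 16 mm wide; open, the fingers measure 119 mm over their backs; the gripper's body (75 mm by 177 mm) begins 78 mm behind the grasp point.
Start: joints at [1.223, 0.3, 1.521, -0, 1.321, -0.067], TCP at [152.416, 528.449, 213.446] pointing down, gripper open.
Joint ranges: [-3.03, 3.03], [-0.79, 2.21], [0.23, 2.52], [-1.04, 4.18], [0, 3.07], [-2.55, 2.55]. Speed limits (rad/s): [2.22, 2.22, 2.57, 3.14, 3.14, 3.14].

INTERFACE

Orientations are given as [roll, pitch, yaw] about the fixed x, y, z axes, in that order (R = Rz(yaw) Ry(pitch) Rx(roll)).
In Python, from cell import manip gives the robot as it stands.
- The arm moves only by the tool jog_arm, never from a script. Its argument "series" is a list of rows, each a list of 7 numbers: the shift along the world's x, y, z as a fraction of full scale, then the turn, a rotation vector about the world's x, y, z as a fraction of full scale, then the closure, from 0 (fully open) to 1 (shut). In form: [[dx, dy, dz, wx, wy, wz, fingers], ...]. A call has 1 to 8 rows; each row is the pose to reach, as a shift and turn from the pose commanded when the call began; what a row does not reach only later rows make up. Full scale, the value 1, is 120 mm for a shift and 90 degrees for a turn. A row lasts 1/12 s, in which the tool goes at most 41.7 mm and 7.16 degrees, less where a joint would pass 70% of its speed; a pose out of reach is approached as far as the arm can. A call with a number of a shift or a turn outside -1 to 1 is refused whole. A call with a gripper value outside its range is refused whole. The fingers move at their own pace and stop on an object; "grip_force" is the grip in N (left out, the last holds). Time passes only in rows, so rows that repeat a pose let the fingers close. It gives the time, the measured TCP pose, the force, the opening and the grip force at its end, in the units of the state.
- manip.read_state(): the state, without advancing time (a new reading comes with each control period).
- manip.camera(name): name is "scene" or "top"; returns a dict with "frame" (480x640x3 uint8, red, green, blue), "vfov" (degrees; the focal length in pixels is half the picture's height over the tangent of half this angle, whatever the lens; pixels are square), "cx", "cy" (the principal point, pixels), "R" (3x3) and "t" (3): a world point X has camera coordinates R X + t. Camera axes: x right, y down, z forward; pixel columns grow to the right and rows downward; lengths in mm; the calibration is good to about 2 mm. A picture is of the moment at which its call begins. There is no depth.
- manip.sign_off(): hands the job in; it is judged then, once.
The state is a dict: "clock": time; "joints": joint angles; "qd": joint speeds; "effort": joint torques, N m; "eef_pos": TCP position; "eef_rot": TCP orientation; "wrist_force": force on the tool from outside, world axes, zero at the start; "moment": the same for the moment, N m; "finger_gap": finger opening in mm; "finger_force": force on a finger pad.
Only numpy, scipy, OpenCV 4.12 (cv2) and the standard library are available. Lean on these libraries where they do the work, as an engineer would, in place of code of your own. Each camera call takes 0.05 s, during which the arm holds its last target. There are 200 camera calls.

TASK

Put the microscope's spares back in the kit tray, each in the holder that fits it: the black eyepiece, barrel down, in the low wide round cup, the capped glass vial upright in the tall narrow round cup, the little lamp carton upright in the square pocket, and the solid white stage plate flat in the round recess between four lugs. Everything must stand or lie fully down on the floor of its holder; set the things in, do not drop them, and leave the two petri dishes where they are.

Things in the scene. Friction and masses are not known exactly. Their poses are not given: they have to be found in the camera images.
- eyepiece: spare eyepiece, black, round, 54 mm tall, standing on its barrel: barrel 23 mm across at the foot, grip body 33 to 36 mm across from 23 mm up to 53 mm. Grip it round the body. Starts on a grey mat 2 mm thick. Origin: centre of its underside, z up.
- stage_plate: solid off-white disc (reversible stage plate) 60 mm across, 9 mm thick (sides straight up to 8 mm), lying flat on the 2 mm mat. Origin: centre of its underside, z up.
- vial: clear glass specimen vial, 25 mm across, with a white snap cap 27 mm across from 46 to 56 mm up; 56 mm tall, standing on the 2 mm mat. Origin: centre of its underside, z up.
- lamp_carton: small carton of a spare lamp, white with a red band, 36 x 36 mm and 62 mm tall, standing on the 2 mm mat (behind the mat, from x = 0.63, stands the tall microscope; in front a cable duct 132 mm high reaches to x = 0.35). Origin: centre of its underside, z up, x and y square to its sides.
- eyepiece_holder: holder of the eyepiece: white slab 94 mm square, one of four lying two by two (centres 97 mm apart), turned alike, in a low steel tray; fixed. Origin: centre of its underside, 3 mm above the bench, its top 5 mm higher; x, y along its sides. On it a low wide round cup, inside 29 mm across at its floor, widening to 60 mm at the rim. Floor 8 mm, rim 19 mm above the origin.
- vial_holder: holder of the vial: white slab 94 mm square, one of four lying two by two (centres 97 mm apart), turned alike, in a low steel tray; fixed. Origin: centre of its underside, 3 mm above the bench, its top 5 mm higher; x, y along its sides. On it a tall narrow round cup, 30 mm across inside, flared to 40 mm at the rim. Floor 8 mm, rim 35 mm above the origin.
- lamp_holder: holder of the lamp carton: white slab 94 mm square, one of four lying two by two (centres 97 mm apart), turned alike, in a low steel tray; fixed. Origin: centre of its underside, 3 mm above the bench, its top 5 mm higher; x, y along its sides. On it a square pocket, square to the slab, 43 mm inside, its flared lips 53 mm apart. Floor 5 mm, lips 30 mm above the origin.
- plate_holder: holder of the stage plate: white slab 94 mm square, one of four lying two by two (centres 97 mm apart), turned alike, in a low steel tray; fixed. Origin: centre of its underside, 3 mm above the bench, its top 5 mm higher; x, y along its sides. Round recess 67 mm across, dark floor 6 mm above the origin, between four corner lugs 6.5 mm tall; 28 mm gaps between them, along x and y, take the fingers.
- dish_tan: glass petri dish with tan medium, 67 mm across, 14 mm high, on the mat; must stay where it is. Origin: centre of its underside.
- dish_green: glass petri dish with green medium, 60 mm across, 14 mm high, on the mat; must stay where it is. Origin: centre of its underside.

How it is judged:
By the outcome, as a careful person would: the job done as asked, in the order asked, and still so for the second after the job is handed in, with the robot touching nothing.
It also fails if it takes over 120 s, if anything falls off the work surface, if the arm or the gripper's body presses on something with over 40 N, if the wrist force passes 120 N, or if a joint passes its speed limit or range.

## Working session

There is one attempt and no reset: what is moved stays moved. The work goes in short steps, Python scripts to look and compute and a tool call to move; the robot and the scene stay as the last step left them, time stands still between calls to the robot, and variables do not carry over. Pictures are saved under pics/ and viewed, at most 14 in all, crops included, and the job is handed in when it is done.

Besides the shell and the picture viewer there is one more tool, called after "Request:" as name(argument=value, ...) on one line, values as JSON. jog_arm: Moves the arm, as the interface text tells. Its arguments: {"type":"object","properties":{"series":{"type":"array"},"grip_force":{"type":"number"}},"required":["series"]}

```bash
ls; mkdir -p pics; cat > h.py <<'E'
from cell import manip
import numpy as np, cv2
def snap(n,f):
    c=manip.camera(n); cv2.imwrite(f'pics/{f}.png',c['frame'][:,:,::-1]); np.save(f'pics/{f}.npy',c,allow_pickle=True); return c
def load(f): return np.load(f'pics/{f}.npy',allow_pickle=True).item()
def ray(c,u,v,z):
    f=240/np.tan(np.radians(c['vfov'])/2); R=np.array(c['R']);t=np.array(c['t'])
    d=R.T@np.array([(u-c['cx'])/f,(v-c['cy'])/f,1]); o=-R.T@t
    return o+d*(z-o[2])/d[2]
def proj(c,X):
    f=240/np.tan(np.radians(c['vfov'])/2); p=np.array(c['R'])@np.array(X,float)+np.array(c['t'])
    return c['cx']+f*p[0]/p[2], c['cy']+f*p[1]/p[2]
E
python3 - <<'E'
from h import *
for n in('top','scene'):
    c=snap(n,n+'0'); R=np.array(c['R']);print(n,c['vfov'],c['cx'],c['cy'],-R.T@np.array(c['t']),R.round(3).tolist())
print(manip.read_state(), manip.finger_overhang)
E
```

```text
pics
top 54.62306492129089 324.77621135813513 238.23620653667564 [ 339.89139573   -5.54923679 1151.37168017] [[-0.005, -1.0, 0.011], [-0.987, 0.003, -0.163], [0.163, -0.011, -0.987]]
scene 45.96794593349603 314.09022208984413 239.61041309009832 [-209.88676083 -593.61670385  876.40592571] [[0.616, -0.788, -0.021], [-0.53, -0.394, -0.751], [0.583, 0.474, -0.66]]
{'clock': 0.1, 'joints': array([ 1.22339886e+00,  3.00372104e-01,  1.52154017e+00, -4.69115553e-05,
        1.32070864e+00, -6.66040629e-02]), 'qd': array([ 0.00102849, -0.00211096, -0.00029066, -0.002278  ,  0.00146827,
        0.00170125]), 'effort': array([ 1.06860763e-03, -5.32635498e+01, -3.53295708e+01,  7.09553459e-02,
        2.33792252e-02,  2.13949733e-05]), 'eef_pos': array([152.34975526, 528.22949775, 212.95793836]), 'eef_rot': array([-3.14056365e+00, -2.30962276e-05,  2.86081087e+00]), 'wrist_force': array([-0.59354842, -0.80924349, -0.78108821]), 'moment': array([ 0.03792353,  0.00478243, -0.02199775]), 'finger_force': 0.0, 'finger_gap': 94.24207560440028} 8.0
```

View pics/top0.png

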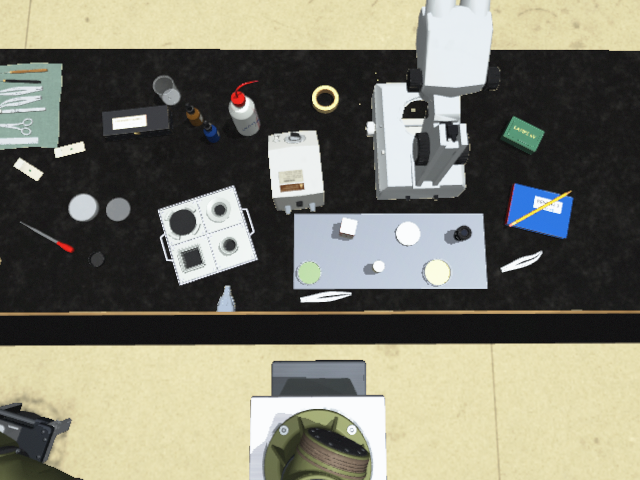

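View pics/scene0.png

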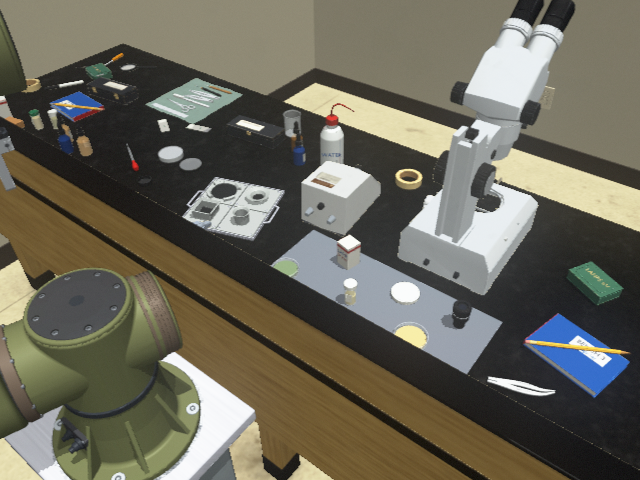

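```bash
python3 - <<'E'
from h import *
t=load('top0')['frame'][:,:,::-1]; s=load('scene0')['frame'][:,:,::-1]
a=cv2.resize(t[180:290,155:265],(440,440),interpolation=cv2.INTER_CUBIC)
b=cv2.resize(s[170:245,178:290],(336*4//4,225),interpolation=cv2.INTER_CUBIC)
im=np.zeros((600,800,3),np.uint8); im[:440,:440]=a
im[:225,450:786]=b
im[300:300+300,450:800]=cv2.resize(s[225:345,265:405],(350,300),interpolation=cv2.INTER_CUBIC)
cv2.imwrite('pics/c1.png',im)
c=load('top0')
for n,u,v,z in [('eye',463,231,56),('plate',408,233,11),('vial',378,266,58),('carton',348,224,64),('tan',437,272,16),('green',308,272,16),('pl',183,222,9),('ur',219,210,20),('lr',229,246,20),('ll',192,259,20),('ductedge',200,314,0),('mat',293,213,2),('mat',487,289,2)]:
    print(n,ray(c,u,v,z).round())
E
```

```text
eye [ 538. -350.   56.]
plate [ 541. -226.   11.]
vial [ 454. -143.   58.]
carton [554. -73.  64.]
tan [ 443. -293.   16.]
green [444.  23.  16.]
pl [571. 335.   9.]
ur [599. 244.  20.]
lr [508. 217.  20.]
ll [477. 306.  20.]
ductedge [344. 287.   0.]
mat [595.  61.   2.]
mat [ 402. -419.    2.]
```

View pics/c1.png

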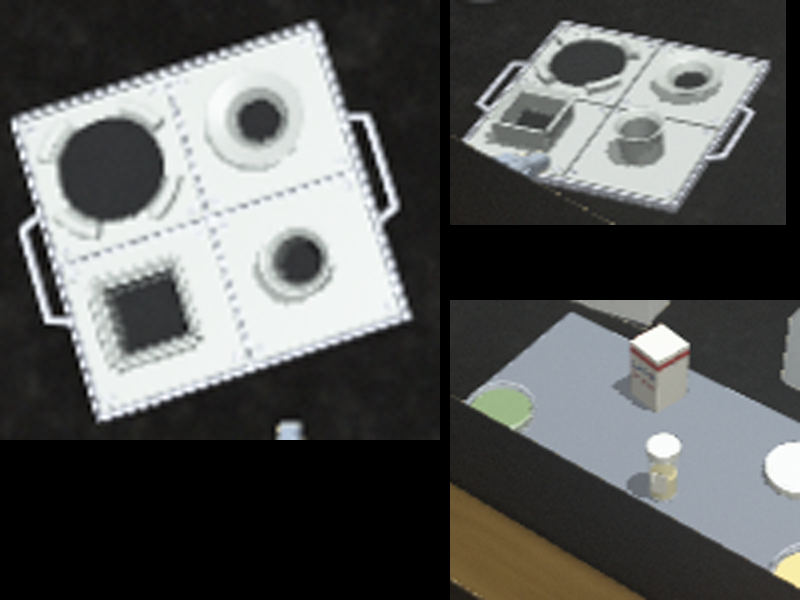

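```bash
cat > m.py <<'E'
from h import *
def cen(m,x0,y0,x1,y1):
    k=np.zeros(m.shape,np.uint8); k[y0:y1,x0:x1]=m[y0:y1,x0:x1]
    n,l,s,c=cv2.connectedComponentsWithStats(k); i=1+np.argmax(s[1:,4]); cs,_=cv2.findContours((l==i).astype(np.uint8),0,1)
    cnt=max(cs,key=cv2.contourArea); return c[i],s[i,4],cnt,(l==i)
E
python3 - <<'E'
from m import *
for name,rois in (('top0',dict(tray=(150,180,262,290),pl=(165,205,203,240),ur=(210,200,228,220),lr=(220,236,238,255),ll=(178,246,206,272),plate=(392,218,425,250),carton=(335,212,360,240),vial=(368,256,390,278),eye=(450,220,476,248),tan=(420,255,455,290),green=(293,258,325,288))),
 ('scene0',dict(tray=(190,172,288,240),pl=(203,175,245,202),plate=(388,278,424,308),vial=(342,275,360,292),eye=(450,296,474,332),carton=(333,233,364,252)))):
    c=load(name); f=c['frame']; hsv=cv2.cvtColor(f,cv2.COLOR_RGB2HSV); V=hsv[:,:,2];S=hsv[:,:,1]
    for n,r in rois.items():
        if n=='tray': m=(V>150)&(S<60)
        elif n in('pl','ur','lr','ll'): m=V<110
        elif n=='eye': m=V<90
        elif n=='tan': m=(S>60)
        elif n=='green': m=(S>50)&(hsv[:,:,0]<80)&(hsv[:,:,0]>20)
        else: m=(V>218)&(S<30)
        m=m.astype(np.uint8)
        if n=='tray':
            k=np.zeros_like(m);k[r[1]:r[3],r[0]:r[2]]=m[r[1]:r[3],r[0]:r[2]]
            m=cv2.morphologyEx(cv2.morphologyEx(k,cv2.MORPH_CLOSE,np.ones((25,25))) ,cv2.MORPH_OPEN,np.ones((13,13)))
        try: ce,a,cnt,l=cen(m,*r)
        except Exception as e: print(n,e);continue
        z=dict(tray=8,pl=9,ur=11,lr=11,ll=8,plate=11,carton=64,vial=58,eye=56,tan=14,green=14)[n]
        P=np.array([ray(c,u,v,z)[:2] for u,v in cnt[:,0].astype(float)],np.float32)
        b=cv2.boundingRect(cnt); 
        (q,sz,ang)=cv2.minAreaRect(P); ec=cv2.minEnclosingCircle(P)
        print(name,n,'px',ce.round(1),'A',a,'bb',b,'W',ray(c,*ce,z)[:2].round(1),'rect',np.round(q,1),np.round(sz,1),round(ang,1),'circ',np.round(ec[0],1),round(ec[1],1))
E
```

```text
top0 tray px [207.  235.6] A 6888 bb (160, 189, 95, 93) W [536.5 274.7] rect [530.2 271.6] [223.3 228.6] 18.4 circ [539.7 275.7] 135.6
top0 pl px [182.4 221.9] A 524 bb (170, 210, 26, 25) W [571.2 337. ] rect [571.  336.8] [63.  61.1] 89.9 circ [571.7 337.2] 32.8
top0 ur px [219.5 209.7] A 86 bb (215, 205, 11, 11) W [601.8 245.1] rect [602.  245.8] [25.1 24.8] 65.4 circ [601.7 244.9] 13.6
top0 lr px [229.3 244.6] A 105 bb (224, 239, 12, 12) W [513.  217.9] rect [513.2 217.8] [28.8 25.8] 34.5 circ [513.2 218. ] 14.5
top0 ll px [191.5 257.5] A 286 bb (181, 247, 21, 21) W [481.8 310.8] rect [481.6 310.8] [42.9 41.8] 18.1 circ [483.3 311.9] 28.1
top0 plate px [408.2 232.8] A 472 bb (396, 221, 26, 24) W [ 541.7 -226.9] rect [ 541.9 -227. ] [59.7 59.8] 44.2 circ [ 541.2 -228. ] 32.1
top0 carton px [348.6 225.6] A 246 bb (340, 217, 18, 18) W [550.1 -74.7] rect [550.3 -75. ] [37.7 37.7] 77.1 circ [550.4 -74.5] 24.3
top0 vial px [381.3 267.8] A 181 bb (373, 260, 17, 18) W [ 449.4 -151.2] rect [ 447.8 -150.4] [37.9 40.4] 88.4 circ [ 446.7 -151.6] 25.7
top0 eye px [461.9 233.2] A 202 bb (454, 2
[... 469 characters left out ...]
38.7 274.1] 131.6
scene0 pl px [223.2 190.4] A 294 bb (211, 183, 26, 16) W [568.5 337.2] rect [569.7 339.2] [62.4 64.7] 67.2 circ [568.7 337.3] 33.4
scene0 plate px [405.2 291.6] A 463 bb (391, 282, 29, 20) W [ 539.  -226.5] rect [ 539.6 -226.1] [54.5 57.8] 36.9 circ [ 539.2 -225.8] 29.9
scene0 vial px [350.1 282.6] A 101 bb (344, 278, 13, 10) W [ 453.3 -145.1] rect [ 453.6 -144.8] [25.4 24.2] 35.7 circ [ 453.5 -145.4] 13.2
scene0 eye px [461.7 309.8] A 521 bb (451, 296, 23, 33) W [ 523.6 -356.4] rect [ 521.5 -360.3] [85.6 42.4] 29.7 circ [ 523.5 -363.8] 46.1
scene0 carton px [348.6 241.7] A 173 bb (338, 235, 22, 14) W [547.3 -74.7] rect [547.5 -74.6] [33.7 35.7] 73.6 circ [546.9 -74.7] 22.8
```

```bash
python3 - <<'E'
from m import *
t=load('top0');s=load('scene0')
T=t['frame'];S=s['frame']
def z(a,k): return cv2.resize(a[:,:,::-1],None,fx=k,fy=k,interpolation=cv2.INTER_CUBIC)
im=np.zeros((600,800,3),np.uint8)
for (x,y,a) in ((0,0,T[220:250,445:485]),(400,0,S[290:335,440:480]),(0,320,T[252:282,360:400]),(400,320,S[270:310,330:370])):
    b=z(a,7); b=b[:min(280 if y else 310,b.shape[0])]; im[y:y+b.shape[0],x:x+b.shape[1]]=b
cv2.imwrite('pics/c2.png',im)
for n,pts in (('top0',[(158,209.5),(234.5,185),(257.5,259.5),(179.5,285.5),(207.5,233.25)]),('scene0',[(233.7,205)])):
    for p in pts: print(n,p,ray(load(n),*p,8)[:2].round(1))
for c in(t,s):
    V=c['frame'].min(2); x0,y0,x1,y1=(366,255,392,280) if c is t else (340,272,362,296)
    m=(V>232).astype(np.uint8)
    ce,a,cnt,_=cen(m,x0,y0,x1,y1); print('vial',ce,a,ray(c,*ce,58)[:2].round(1))
    print(T[275,470],T[267,378])
# tan dish
hsv=cv2.cvtColor(T,cv2.COLOR_RGB2HSV);print(hsv[272,437])
for x,y in((595,245),(590,300)):pass
E
```

```text
top0 (158, 209.5) [603.2 399.7]
top0 (234.5, 185) [666.5 209.8]
top0 (257.5, 259.5) [476.2 148. ]
top0 (179.5, 285.5) [412.9 337.1]
top0 (207.5, 233.25) [542.4 273.6]
scene0 (233.7, 205) [540.9 272.9]
vial [378.39361702 265.82978723] 94 [ 454.2 -144.4]
[201 212 223] [251 252 253]
vial [350.05555556 282.83333333] 90 [ 452.8 -145.5]
[201 212 223] [251 252 253]
[ 31  24 252]
```

View pics/c2.png

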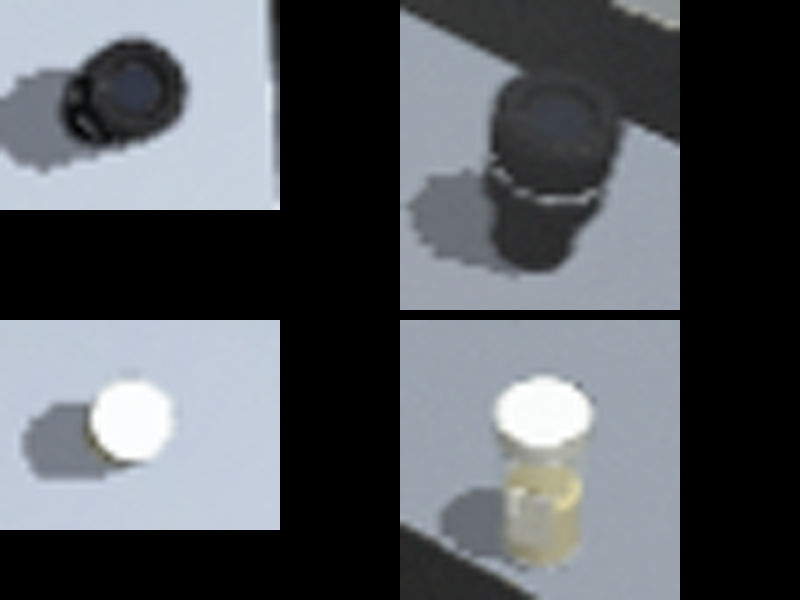

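```bash
python3 - <<'E'
from m import *
t=load('top0');s=load('scene0')
print('eye',ray(t,464.0,232.2,56)[:2],ray(s,462,306.5,56)[:2])
print('ur rim',ray(t,155+253/4-.4,180+120/4-.4,22)[:2])
print('lr rim',ray(t,155+297/4-.4,180+258/4-.4,38)[:2])
for n,c,w in(('t',t,(352,210)),('s',s,0)): pass
V=cv2.cvtColor(t['frame'],cv2.COLOR_RGB2HSV)
for n,u,v in(('boxlow',323,205),('boxlow2',272,212)): print(n,ray(t,u,v,40)[:2].round())
E
```

```text
eye [ 534.74517177 -352.4713629 ] [ 531.4829096  -353.03243021]
ur rim [599.44532215 246.73263061]
lr rim [510.28419032 213.82300816]
boxlow [606. -14.]
boxlow2 [589. 111.]
```

Request:
jog_arm(series=[[1,-1,0,0,0,0,0],[1,-1,0,0,0,0,0],[1,-1,0,0,0,0,0],[1,-1,0,0,0,0,0],[1,-1,0,0,0,0,0],[1,-1,0,0,0,0,0],[1,-1,0,0,0,0,0]])

```text
clock: 0.68
eef_pos: [272.3, 408.6, 213.4]
eef_rot: [-3.142, -0.0, 2.86]
wrist_force: [-0.1, 0.9, -0.6]
finger_gap: 94.0
finger_force: 0.0
```

Request:
jog_arm(series=[[1,-1,0,0,0,0,0],[1,-1,0,0,0,0,0],[1,-1,0,0,0,0,0],[1,-1,0,0,0,0,0],[1,-1,0,0,0,0,0],[1,-1,0,0,0,0,0],[1,-1,0,0,0,0,0]])

```text
clock: 1.27
eef_pos: [391.7, 289.5, 213.2]
eef_rot: [-3.141, -0.001, 2.862]
wrist_force: [-0.6, 0.2, 0.6]
finger_gap: 94.0
finger_force: 0.0
```

Request:
jog_arm(series=[[0.6,-1,0,0,0,0,0],[0.6,-1,0,0,0,0,0],[0.6,-1,0,0,0,0,0],[0.6,-1,0,0,0,0,0],[0.6,-1,0,0,0,0,0]])

```text
clock: 1.68
eef_pos: [464.9, 168.0, 213.3]
eef_rot: [-3.141, -0.0, 2.86]
wrist_force: [-0.2, 0.3, -1.1]
finger_gap: 94.2
finger_force: 0.0
```

Request:
jog_arm(series=[[0,-1,0,0,0,0,0],[0,-1,0,0,0,0,0],[0,-1,0,0,0,0,0],[0,-1,0,0,0,0,0]])

```text
clock: 2.02
eef_pos: [463.9, 46.5, 213.5]
eef_rot: [-3.141, 0.0, 2.86]
wrist_force: [-0.6, 1.2, -0.6]
finger_gap: 93.9
finger_force: 0.0
```

Request:
jog_arm(series=[[0,-1,0,0,0,0,0],[0,-1,0,0,0,0,0],[0,-1,0,0,0,0,0],[0,-1,0,0,0,0,0]])

```text
clock: 2.35
eef_pos: [464.5, -73.5, 213.4]
eef_rot: [-3.141, 0.0, 2.86]
wrist_force: [0.8, 0.6, 0.1]
finger_gap: 94.2
finger_force: 0.0
```

Request:
jog_arm(series=[[0,-1,0,0,0,0,0],[0,-1,0,0,0,0,0],[0,-1,0,0,0,0,0],[0,-1,0,0,0,0,0]])

```text
clock: 2.68
eef_pos: [465.0, -193.6, 213.2]
eef_rot: [-3.141, -0.0, 2.86]
wrist_force: [-0.3, 0.8, -0.3]
finger_gap: 93.8
finger_force: 0.0
```

Request:
jog_arm(series=[[0.4,-1,0,0,0,0,0],[0.4,-1,0,0,0,0,0],[0.4,-1,0,0,0,0,0],[0.4,-1,0,0,0,0,0],[0.4,-1,0,0,0,0,0],[0.4,-1,0,0,0,0,0]])

```text
clock: 3.18
eef_pos: [513.3, -309.1, 213.0]
eef_rot: [3.141, -0.001, 2.863]
wrist_force: [-1.7, 0.7, 0.6]
finger_gap: 93.8
finger_force: 0.0
```

Request:
jog_arm(series=[[0.17,-0.34,-0.3,0,0,0,0],[0.17,-0.34,-0.6,0,0,0,0],[0.17,-0.34,-0.9,0,0,0,0],[0.17,-0.34,-0.9,0,0,0,0],[0.17,-0.34,-0.9,0,0,0,0],[0.17,-0.34,-0.9,0,0,0,0]])

```text
clock: 3.68
eef_pos: [534.0, -351.4, 108.6]
eef_rot: [-3.141, 0.003, 2.862]
wrist_force: [1.2, -1.1, 1.1]
finger_gap: 94.0
finger_force: 0.0
```

Request:
jog_arm(series=[[0,0,-0.2,0,0,0,0],[0,0,-0.4,0,0,0,0],[0,0,-0.6,0,0,0,0],[0,0,-0.6,0,0,0,0],[0,0,-0.6,0,0,0,0]])

```text
clock: 4.1
eef_pos: [533.7, -352.2, 35.9]
eef_rot: [-3.141, 0.002, 2.861]
wrist_force: [-0.1, 0.3, 0.2]
finger_gap: 94.1
finger_force: 0.0
```

```bash
python3 - <<'E'
from m import *
c=snap('scene','s1'); t=snap('top','t1')
im=np.hstack([cv2.resize(c['frame'][250:340,400:520],(400,300)),cv2.resize(t['frame'][190:290,400:520],(360,300))])
cv2.imwrite('pics/c3.png',im[:,:,::-1])
E
```

```text
(no output)
```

View pics/c3.png

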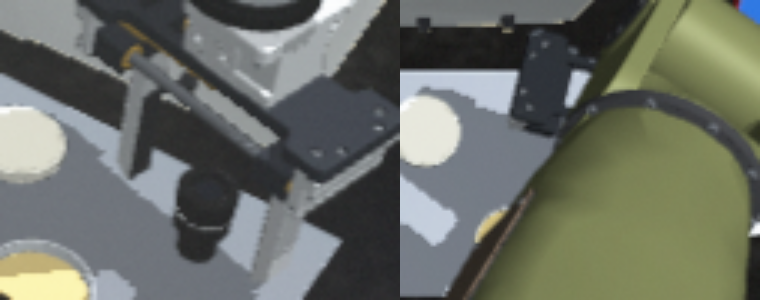

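The picture shows the eyepiece (crop 205,215) midway between the two fingers (130 and 285). Close.

Request:
jog_arm(series=[[0,0,0,0,0,0,0.3],[0,0,0,0,0,0,0.5],[0,0,0,0,0,0,0.7],[0,0,0,0,0,0,1],[0,0,0,0,0,0,1],[0,0,0,0,0,0,1],[0,0,0,0,0,0,1],[0,0,0,0,0,0,1]], grip_force=20)

```text
clock: 4.87
eef_pos: [532.8, -352.4, 33.4]
eef_rot: [3.142, -0.0, 2.861]
wrist_force: [-0.2, -0.0, 0.2]
finger_gap: 44.2
finger_force: 0.0
```

Request:
jog_arm(series=[[0,0,0,0,0,0,1],[0,0,0,0,0,0,1],[0,0,0,0,0,0,1],[0,0,0,0,0,0,1],[0,0,0,0,0,0,1],[0,0,0,0,0,0,1]])

```text
clock: 5.37
eef_pos: [532.8, -352.3, 33.4]
eef_rot: [3.142, -0.0, 2.861]
wrist_force: [-0.5, 0.2, -0.6]
finger_gap: 33.9
finger_force: 20.0
```

Request:
jog_arm(series=[[0,0,0.05,0,0,0,1],[0,0,0.2,0,0,0,1],[0,0,0.4,0,0,0,1],[0,0,0.6,0,0,0,1],[0,0,0.8,0,0,0,1],[0,0,1,0,0,0,1],[0,0,1.0,0,0,0,1],[0,0,1.0,0,0,0,1]])

```text
clock: 6.03
eef_pos: [533.2, -352.6, 154.9]
eef_rot: [-3.141, 0.002, 2.861]
wrist_force: [0.3, -1.0, -1.2]
finger_gap: 34.2
finger_force: 20.0
```

Request:
jog_arm(series=[[-0.1,0.15,0.1,0,0,0,1],[-0.2,0.35,0.2,0,0,0,1],[-0.3,0.55,0.2,0,0,0,1],[-0.4,0.75,0.2,0,0,0,1],[-0.5,1,0.2,0,0,0,1]])

```text
clock: 6.45
eef_pos: [471.6, -231.5, 176.1]
eef_rot: [3.141, -0.002, 2.86]
wrist_force: [0.7, -0.5, 0.2]
finger_gap: 34.0
finger_force: 20.0
```

Request:
jog_arm(series=[[0,0.25,0,0,0,0,1],[0,0.5,0,0,0,0,1],[0,0.75,0,0,0,0,1],[0,1,0,0,0,0,1]])

```text
clock: 6.78
eef_pos: [472.0, -110.9, 176.3]
eef_rot: [3.142, -0.002, 2.86]
wrist_force: [-0.3, -0.9, -1.8]
finger_gap: 34.2
finger_force: 20.0
```

Request:
jog_arm(series=[[0,0.25,0,0,0,0,1],[0,0.5,0,0,0,0,1],[0,0.75,0,0,0,0,1],[0,1,0,0,0,0,1]])

```text
clock: 7.12
eef_pos: [472.0, 9.1, 176.3]
eef_rot: [-3.141, -0.002, 2.861]
wrist_force: [0.2, -0.8, -0.2]
finger_gap: 34.5
finger_force: 20.0
```

Request:
jog_arm(series=[[0.1,0.25,0,0,0,0,1],[0.2,0.5,0,0,0,0,1],[0.3,0.75,0,0,0,0,1],[0.4,1,0,0,0,0,1]])

```text
clock: 7.45
eef_pos: [520.6, 129.2, 176.3]
eef_rot: [-3.141, -0.002, 2.861]
wrist_force: [0.1, -1.0, -0.1]
finger_gap: 34.2
finger_force: 20.0
```

Request:
jog_arm(series=[[0.2,0.25,0,0,0,0,1],[0.35,0.5,0,0,0,0,1],[0.5,0.75,0,0,0,0,1],[0.66,0.97,0,0,0,0,1],[0.66,0.97,0,0,0,0,1],[0.66,0.97,0,0,0,0,1]])

```text
clock: 7.95
eef_pos: [599.6, 244.8, 175.0]
eef_rot: [-3.14, -0.003, 2.862]
wrist_force: [-1.2, 0.2, -1.0]
finger_gap: 34.2
finger_force: 20.0
```

```bash
python3 - <<'E'
from m import *
print(manip.read_state()['eef_pos'],manip.read_state()['finger_gap'])
c=snap('scene','s2'); t=snap('top','t2')
im=np.hstack([cv2.resize(c['frame'][120:260,160:320],(400,350)),cv2.resize(t['frame'][170:290,150:270],(350,350))])
cv2.imwrite('pics/c4.png',im[:,:,::-1])
E
```

```text
[599.56976207 244.79422257 174.99086974] 34.21877494106479
```

View pics/c4.png

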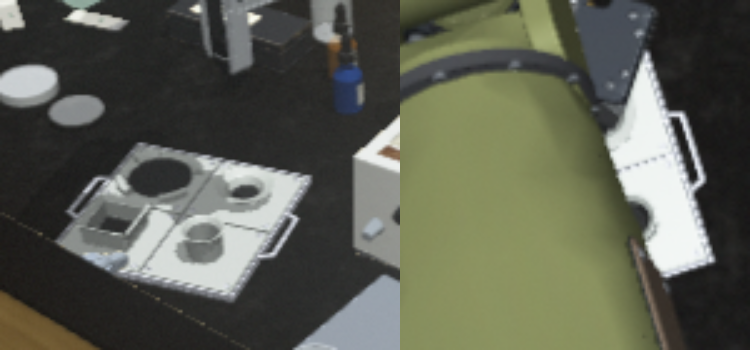

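Request:
jog_arm(series=[[0,0,-0.2,0,0,0,1],[0,0,-0.4,0,0,0,1],[0,0,-0.6,0,0,0,1],[0,0,-0.8,0,0,0,1],[0,0,-0.9,0,0,0,1],[0,0,-0.9,0,0,0,1],[0,0,-0.9,0,0,0,1]])

```text
clock: 8.63
eef_pos: [600.1, 243.6, 70.1]
eef_rot: [3.142, 0.0, 2.86]
wrist_force: [-0.1, -0.8, 0.1]
finger_gap: 34.0
finger_force: 20.0
```

```bash
python3 - <<'E'
from m import *
c=snap('scene','s3')
cv2.imwrite('pics/c5.png',cv2.resize(c['frame'][150:230,210:300],(540,480))[:,:,::-1])
E
```

```text
(no output)
```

View pics/c5.png

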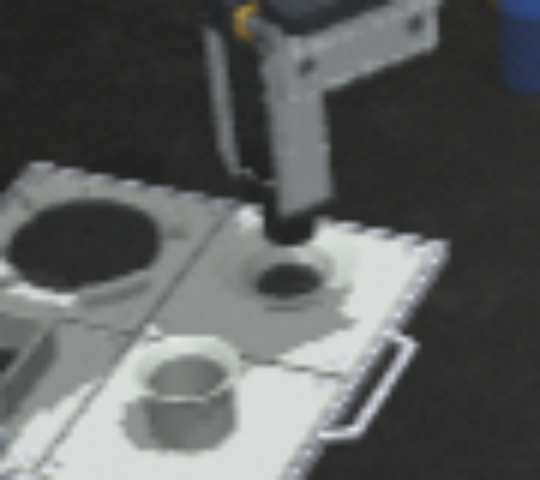

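Foot of the eyepiece (crop 290,238) is right above the cup (290,280), and 28 mm of descent is about 50 crop pixels: aligned.

Request:
jog_arm(series=[[0,0,-0.05,0,0,0,1],[0,0,-0.1,0,0,0,1],[0,0,-0.14,0,0,0,1],[0,0,-0.18,0,0,0,1],[0,0,-0.2,0,0,0,1],[0,0,-0.215,0,0,0,1],[0,0,-0.22,0,0,0,1],[0,0,-0.22,0,0,0,1]])

```text
clock: 9.35
eef_pos: [600.0, 244.1, 43.0]
eef_rot: [-3.142, -0.0, 2.861]
wrist_force: [1.0, 0.3, -1.5]
finger_gap: 34.1
finger_force: 20.0
```

Request:
jog_arm(series=[[0,0,-0.004,0,0,0,1],[0,0,-0.008,0,0,0,1],[0,0,-0.008,0,0,0,1],[0,0,-0.008,0,0,0,1]])

```text
clock: 9.68
eef_pos: [600.2, 244.1, 42.4]
eef_rot: [3.141, 0.0, 2.861]
wrist_force: [-0.7, -0.3, 1.8]
finger_gap: 34.1
finger_force: 20.0
```

Request:
jog_arm(series=[[0,0,-0.004,0,0,0,1],[0,0,-0.004,0,0,0,0.6],[0,0,-0.004,0,0,0,0.5],[0,0,-0.004,0,0,0,0.4],[0,0,-0.004,0,0,0,0.3],[0,0,-0.004,0,0,0,0.2],[0,0,-0.004,0,0,0,0.2]])

```text
clock: 10.27
eef_pos: [600.0, 244.0, 41.5]
eef_rot: [-3.141, -0.0, 2.861]
wrist_force: [0.2, -0.2, 0.7]
finger_gap: 67.5
finger_force: 0.0
```

Request:
jog_arm(series=[[0,0,0.1,0,0,0,0.2],[0,0,0.3,0,0,0,0.2],[0,0,0.5,0,0,0,0],[0,0,0.8,0,0,0,0],[0,0,1,0,0,0,0],[0,0,1,0,0,0,0],[0,0,1,0,0,0,0]])

```text
clock: 10.85
eef_pos: [600.5, 244.2, 163.7]
eef_rot: [3.14, 0.003, 2.861]
wrist_force: [-0.3, 0.2, -0.4]
finger_gap: 94.0
finger_force: 0.0
```

```bash
python3 - <<'E'
from m import *
c=snap('scene','s4')
cv2.imwrite('pics/c6.png',cv2.resize(c['frame'][150:230,210:300],(540,480))[:,:,::-1])
E
```

```text
(no output)
```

View pics/c6.png

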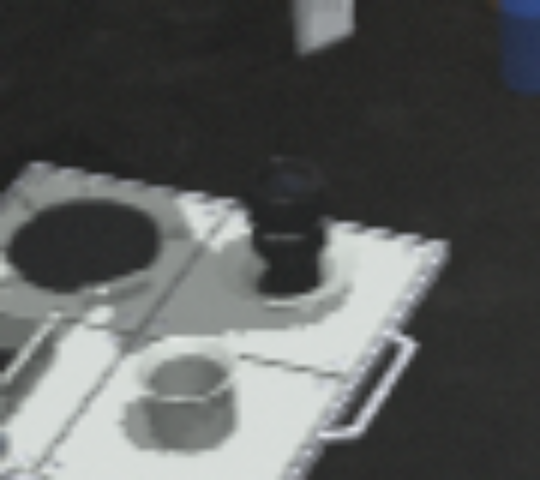

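Eyepiece stands upright in its cup (crop 288,230). On to the vial.

Request:
jog_arm(series=[[-1,-1,0,0,0,0,0],[-1,-1,0,0,0,0,0],[-1,-1,0,0,0,0,0],[-1,-1,0,0,0,0,0],[-1,-1,0,0,0,0,0],[-1,-1,0,0,0,0,0]])

```text
clock: 11.4
eef_pos: [478.7, 122.9, 161.1]
eef_rot: [-3.141, -0.001, 2.859]
wrist_force: [0.3, -0.8, 0.1]
finger_gap: 94.0
finger_force: 0.0
```

Request:
jog_arm(series=[[-0.22,-1,0,0,0,0,0],[-0.22,-1,0,0,0,0,0],[-0.22,-1,0,0,0,0,0],[-0.22,-1,0,0,0,0,0]])

```text
clock: 11.73
eef_pos: [453.3, -0.0, 161.1]
eef_rot: [-3.141, -0.001, 2.857]
wrist_force: [0.0, 0.8, 0.5]
finger_gap: 94.1
finger_force: 0.0
```

Request:
jog_arm(series=[[0,-1,0,0,0,0,0],[0,-1,0,0,0,0,0],[0,-1,0,0,0,0,0],[0,-1,0,0,0,0,0]])

```text
clock: 12.07
eef_pos: [454.4, -120.2, 161.1]
eef_rot: [-3.141, -0.0, 2.857]
wrist_force: [-0.3, 0.8, -0.0]
finger_gap: 93.8
finger_force: 0.0
```

Request:
jog_arm(series=[[0,-0.24,0,0,0,0,0],[0,-0.24,0,0,0,0,0],[0,-0.24,-0.25,0,0,0,0],[0,-0.24,-0.5,0,0,0,0],[0,-0.24,-0.75,0,0,0,0],[0,-0.24,-1,0,0,0,0.2],[0,-0.24,-1,0,0,0,0.3],[0,-0.24,-1,0,0,0,0.4]])

```text
clock: 12.73
eef_pos: [453.7, -143.8, 40.9]
eef_rot: [3.141, -0.003, 2.862]
wrist_force: [0.1, -0.4, 0.9]
finger_gap: 77.1
finger_force: 0.0
```

```bash
python3 - <<'E'
from m import *
print(manip.read_state()['eef_pos'],manip.read_state()['finger_gap'])
c=snap('scene','s5')
cv2.imwrite('pics/c7.png',cv2.resize(c['frame'][230:330,300:420],(600,500))[:,:,::-1])
E
```

```text
[ 453.65621533 -143.84452199   40.93732011] 77.05128986622995
```

View pics/c7.png

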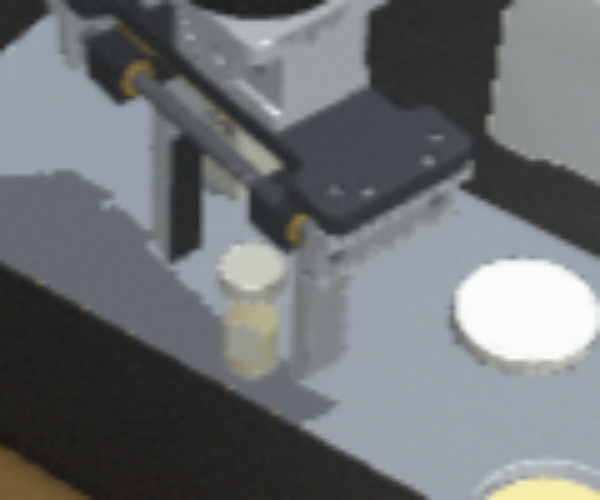

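Vial cap at crop (252,270), its axis midway between fingertips (180,255) and (320,375). Close gently.

Request:
jog_arm(series=[[0,0,0,0,0,0,0.6],[0,0,0,0,0,0,0.7],[0,0,0,0,0,0,0.8],[0,0,0,0,0,0,1],[0,0,0,0,0,0,1],[0,0,0,0,0,0,1],[0,0,0,0,0,0,1],[0,0,0,0,0,0,1]], grip_force=15)

```text
clock: 13.45
eef_pos: [453.7, -144.8, 41.7]
eef_rot: [3.142, 0.0, 2.861]
wrist_force: [0.5, 0.4, 2.1]
finger_gap: 25.8
finger_force: 15.0
```

Request:
jog_arm(series=[[0,0,0,0,0,0,1],[0,0,0,0,0,0,1],[0,0,0,0,0,0,1],[0,0,0,0,0,0,1],[0,0,0,0,0,0,1]])

```text
clock: 13.87
eef_pos: [453.7, -144.8, 41.7]
eef_rot: [3.142, 0.0, 2.861]
wrist_force: [0.3, 0.2, 2.9]
finger_gap: 25.9
finger_force: 15.0
```

Request:
jog_arm(series=[[0,0,0.05,0,0,0,1],[0,0,0.2,0,0,0,1],[0,0,0.4,0,0,0,1],[0,0,0.6,0,0,0,1],[0,0,0.8,0,0,0,1],[0,0,1,0,0,0,1],[0,0,1.0,0,0,0,1]])

```text
clock: 14.45
eef_pos: [455.0, -145.3, 166.1]
eef_rot: [-3.141, 0.006, 2.861]
wrist_force: [0.7, -0.4, 0.4]
finger_gap: 26.4
finger_force: 15.0
```

Request:
jog_arm(series=[[0,0.15,0,0,0,0,1],[0,0.35,0,0,0,0,1],[0,0.55,0,0,0,0,1],[0,0.8,0,0,0,0,1],[0,1,0,0,0,0,1]])

```text
clock: 14.87
eef_pos: [453.0, -23.3, 161.2]
eef_rot: [-3.142, -0.001, 2.861]
wrist_force: [0.1, -1.0, -0.5]
finger_gap: 26.1
finger_force: 15.0
```

Request:
jog_arm(series=[[0,0.25,0,0,0,0,1],[0,0.5,0,0,0,0,1],[0,0.75,0,0,0,0,1],[0,1,0,0,0,0,1]])

```text
clock: 15.2
eef_pos: [453.1, 96.6, 161.3]
eef_rot: [-3.141, -0.001, 2.861]
wrist_force: [0.3, -0.8, -0.4]
finger_gap: 26.1
finger_force: 15.0
```

Request:
jog_arm(series=[[0.1,0.2,0,0,0,0,1],[0.2,0.45,0,0,0,0,1],[0.3,0.65,0,0,0,0,1],[0.4,0.85,0,0,0,0,1],[0.465,0.986,0,0,0,0,1],[0.465,0.986,0,0,0,0,1],[0.465,0.986,0,0,0,0,1]])

```text
clock: 15.78
eef_pos: [509.0, 213.8, 160.7]
eef_rot: [-3.141, -0.001, 2.862]
wrist_force: [0.1, -0.1, -1.4]
finger_gap: 26.1
finger_force: 15.0
```

Request:
jog_arm(series=[[0,0,-0.15,0,0,0,1],[0,0,-0.3,0,0,0,1],[0,0,-0.45,0,0,0,1],[0,0,-0.55,0,0,0,1],[0,0,-0.6,0,0,0,1],[0,0,-0.6,0,0,0,1],[0,0,-0.6,0,0,0,1]])

```text
clock: 16.37
eef_pos: [509.6, 213.3, 90.1]
eef_rot: [3.141, 0.0, 2.86]
wrist_force: [0.5, -0.5, -0.4]
finger_gap: 26.1
finger_force: 15.0
```

```bash
python3 - <<'E'
from m import *
c=snap('scene','s6')
cv2.imwrite('pics/c8.png',cv2.resize(c['frame'][150:230,190:290],(600,480))[:,:,::-1])
E
```

```text
(no output)
```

View pics/c8.png

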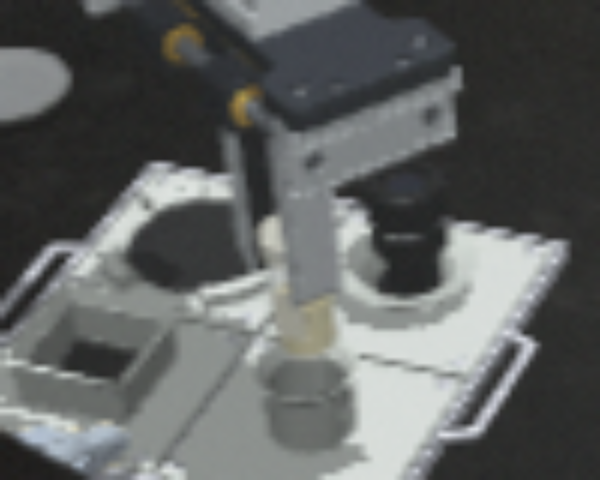

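Vial bottom (crop 306,345) is centred over the tall cup's rim (308,380). Lower slowly.

Request:
jog_arm(series=[[0,0,-0.06,0,0,0,1],[0,0,-0.12,0,0,0,1],[0,0,-0.17,0,0,0,1],[0,0,-0.22,0,0,0,1],[0,0,-0.26,0,0,0,1],[0,0,-0.29,0,0,0,1],[0,0,-0.31,0,0,0,1],[0,0,-0.31,0,0,0,1]])

```text
clock: 17.08
eef_pos: [509.2, 213.5, 51.8]
eef_rot: [-3.141, -0.001, 2.861]
wrist_force: [-0.6, 0.0, -0.4]
finger_gap: 26.2
finger_force: 15.0
```

Request:
jog_arm(series=[[0,0,-0.008,0,0,0,1],[0,0,-0.012,0,0,0,1],[0,0,-0.016,0,0,0,1],[0,0,-0.016,0,0,0,1],[0,0,-0.016,0,0,0,1]])

```text
clock: 17.5
eef_pos: [509.6, 213.7, 50.8]
eef_rot: [3.141, 0.0, 2.861]
wrist_force: [-0.5, 0.7, 0.7]
finger_gap: 25.8
finger_force: 15.0
```

Request:
jog_arm(series=[[0,0,-0.004,0,0,0,1],[0,0,-0.006,0,0,0,1],[0,0,-0.006,0,0,0,1],[0,0,-0.006,0,0,0,1]])

```text
clock: 17.83
eef_pos: [509.9, 213.7, 50.7]
eef_rot: [3.141, 0.001, 2.861]
wrist_force: [-1.1, -0.4, 9.2]
finger_gap: 25.8
finger_force: 15.0
```

Request:
jog_arm(series=[[0,0,0,0,0,0,0.7],[0,0,0,0,0,0,0.6],[0,0,0,0,0,0,0.5],[0,0,0,0,0,0,0.4],[0,0,0,0,0,0,0.4],[0,0,0,0,0,0,0.4]])

```text
clock: 18.33
eef_pos: [509.4, 213.5, 49.7]
eef_rot: [-3.141, -0.0, 2.861]
wrist_force: [0.4, -0.3, -0.1]
finger_gap: 55.3
finger_force: 0.0
```

Request:
jog_arm(series=[[0,0,0.1,0,0,0,0.4],[0,0,0.3,0,0,0,0.4],[0,0,0.6,0,0,0,0.3],[0,0,0.9,0,0,0,0],[0,0,0.9,0,0,0,0],[0,0,0.9,0,0,0,0]])

```text
clock: 18.83
eef_pos: [510.2, 213.9, 160.4]
eef_rot: [3.139, 0.004, 2.861]
wrist_force: [0.1, -0.6, -0.7]
finger_gap: 79.8
finger_force: 0.0
```

```bash
python3 - <<'E'
from m import *
c=snap('scene','s7')
a=cv2.resize(c['frame'][150:230,190:290],(400,320)); b=cv2.resize(c['frame'][200:280,290:390],(400,320))
cv2.imwrite('pics/c9.png',np.hstack([a,b])[:,:,::-1])
E
```

```text
(no output)
```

View pics/c9.png

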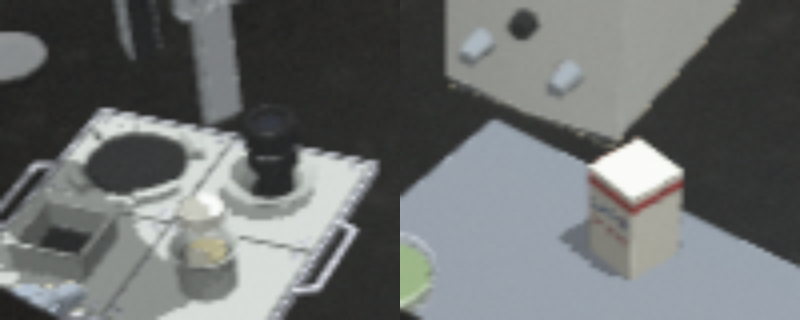

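Vial stands upright in its cup (crop 203,235), eyepiece still good. Now the carton (crop 635,210).

Request:
jog_arm(series=[[0,-1,0,0,0,0,0],[0,-1,0,0,0,0,0],[0,-1,0,0,0,0,0],[0,-1,0,0,0,0,0]])

```text
clock: 19.22
eef_pos: [508.7, 88.8, 156.6]
eef_rot: [-3.14, -0.002, 2.857]
wrist_force: [1.3, 0.5, 0.5]
finger_gap: 94.0
finger_force: 0.0
```

Request:
jog_arm(series=[[0,-1,0,0,0,0,0],[0,-1,0,0,0,0,0],[0,-1,0,0,0,0,0],[0,-1,0,0,0,0,0]])

```text
clock: 19.55
eef_pos: [508.7, -31.1, 156.7]
eef_rot: [-3.14, -0.002, 2.857]
wrist_force: [-1.1, 0.6, 0.7]
finger_gap: 94.0
finger_force: 0.0
```

Request:
jog_arm(series=[[0.2,-0.4,0,0,0,0.015,0],[0.325,-0.4,0,0,0,0.015,0],[0.325,-0.4,0,0,0,0.015,0],[0.325,-0.4,-0.2,0,0,0.015,0],[0.325,-0.4,-0.4,0,0,0.015,0],[0.325,-0.4,-0.4,0,0,0.015,0],[0.325,-0.4,-0.4,0,0,0.015,0]])

```text
clock: 20.13
eef_pos: [547.5, -73.7, 108.7]
eef_rot: [-3.141, -0.003, 2.885]
wrist_force: [-0.1, -0.0, 1.5]
finger_gap: 94.2
finger_force: 0.0
```

Request:
jog_arm(series=[[0,0,-0.2,0,0,0,0],[0,0,-0.4,0,0,0,0],[0,0,-0.55,0,0,0,0],[0,0,-0.59,0,0,0,0.1],[0,0,-0.59,0,0,0,0.2],[0,0,-0.59,0,0,0,0.3]])

```text
clock: 20.63
eef_pos: [549.1, -74.4, 40.5]
eef_rot: [3.142, 0.002, 2.885]
wrist_force: [0.6, -0.9, 0.2]
finger_gap: 77.7
finger_force: 0.0
```

```bash
python3 - <<'E'
from m import *
print(manip.read_state()['eef_pos'],manip.read_state()['finger_gap'])
c=snap('scene','s8')
cv2.imwrite('pics/c10.png',cv2.resize(c['frame'][190:290,290:410],(600,500))[:,:,::-1])
E
```

```text
[549.14464101 -74.38363926  40.51393344] 77.65381812810358
```

View pics/c10.png

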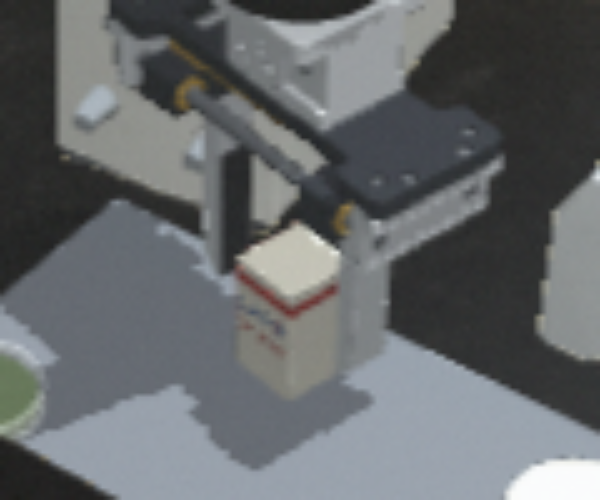

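Carton (crop 290,325 mid-height) sits centred between fingertips (230,275)/(355,370). Close.

Request:
jog_arm(series=[[0,0,0,0,0,0,0.5],[0,0,0,0,0,0,0.6],[0,0,0,0,0,0,0.7],[0,0,0,0,0,0,1],[0,0,0,0,0,0,1],[0,0,0,0,0,0,1],[0,0,0,0,0,0,1],[0,0,0,0,0,0,1]], grip_force=15)

```text
clock: 21.35
eef_pos: [548.5, -74.4, 39.1]
eef_rot: [3.142, 0.0, 2.884]
wrist_force: [-0.1, 0.0, 2.4]
finger_gap: 36.2
finger_force: 14.9
```

Request:
jog_arm(series=[[0,0,0,0,0,0,1],[0,0,0,0,0,0,1],[0,0,0,0,0,0,1]])

```text
clock: 21.6
eef_pos: [548.5, -74.4, 39.1]
eef_rot: [3.142, 0.0, 2.884]
wrist_force: [-0.1, 0.0, 3.6]
finger_gap: 35.8
finger_force: 14.9
```

Request:
jog_arm(series=[[0,0,0.05,0,0,0,1],[0,0,0.2,0,0,0,1],[0,0,0.4,0,0,0,1],[0,0,0.6,0,0,0,1],[0,0,0.8,0,0,0,1],[0,0,1,0,0,0,1],[0,0,1.0,0,0,0,1],[0,0,1.0,0,0,0,1]])

```text
clock: 22.27
eef_pos: [548.7, -74.5, 160.0]
eef_rot: [3.142, 0.002, 2.884]
wrist_force: [-0.7, -0.1, -0.9]
finger_gap: 35.9
finger_force: 14.9
```

Request:
jog_arm(series=[[-0.2,0.15,0,0,0,0.05,1],[-0.3,0.35,0,0,0,0.1,1],[-0.4,0.55,0,0,0,0.15,1],[-0.5,0.8,0,0,0,0.2,1],[-0.577,1,0,0,0,0.25,1]])

```text
clock: 22.68
eef_pos: [477.5, 46.9, 157.7]
eef_rot: [3.141, -0.002, -3.003]
wrist_force: [0.9, -0.5, -0.6]
finger_gap: 36.0
finger_force: 14.9
```

Request:
jog_arm(series=[[0,0.25,0,0,0,0.03,1],[0,0.5,0,0,0,0.06,1],[0,0.75,0,0,0,0.1,1],[0,1,0,0,0,0.117,1]])

```text
clock: 23.02
eef_pos: [478.3, 166.9, 157.7]
eef_rot: [3.142, -0.002, -2.819]
wrist_force: [0.4, -0.1, -0.3]
finger_gap: 35.8
finger_force: 14.9
```

Request:
jog_arm(series=[[0,0.25,0,0,0,0,1],[0,0.5,0,0,0,0,1],[0,0.75,0,0,0,0,1],[0,1,0,0,0,0,1]])

```text
clock: 23.35
eef_pos: [478.4, 286.8, 157.5]
eef_rot: [-3.141, -0.002, -2.822]
wrist_force: [0.1, -0.5, 0.0]
finger_gap: 35.8
finger_force: 14.9
```

Request:
jog_arm(series=[[0,0.1,0,0,0,0,1],[0,0.167,-0.15,0,0,0,1],[0,0.167,-0.35,0,0,0,1],[0,0.167,-0.5,0,0,0,1],[0,0.167,-0.6,0,0,0,1],[0,0.167,-0.6,0,0,0,1],[0,0.167,-0.6,0,0,0,1]])

```text
clock: 23.93
eef_pos: [479.1, 305.2, 86.7]
eef_rot: [-3.141, -0.001, -2.823]
wrist_force: [-0.1, -0.4, 0.2]
finger_gap: 36.4
finger_force: 14.9
```

```bash
python3 - <<'E'
from m import *
t=load('top0');print('lips',[ray(t,155+x/4-.4,180+y/4-.4,33)[:2].round(1) for x,y in((90,285),(172,250),(205,345),(118,375),(146,314))])
c=snap('scene','s9')
print('proj carton foot',[np.round(proj(c,(479.2,305.6,z)),1) for z in(47,33,8)])
s=load('s7'); a=cv2.resize(s['frame'][165:235,180:240],(360,420)); b=cv2.resize(c['frame'][165:235,180:240],(360,420))
cv2.imwrite('pics/c11.png',np.hstack([a,b])[:,:,::-1])
E
```

```text
lips [array([494.9, 339.3]), array([516.2, 290.7]), array([458.2, 268.6]), array([440.3, 320. ]), array([477.1, 304.8])]
proj carton foot [array([204.4, 199.9]), array([205.3, 204.5]), array([206.8, 212.5])]
```

View pics/c11.png

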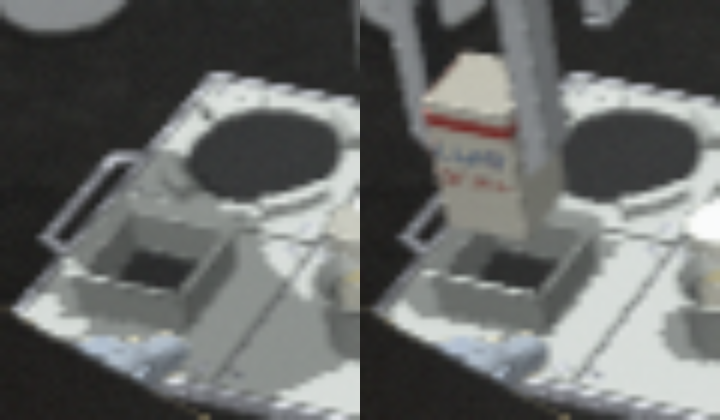

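```bash
python3 - <<'E'
from m import *
s=load('s7'); a=np.radians(18.2); ux=np.array([np.cos(a),np.sin(a)]);uy=np.array([-np.sin(a),np.cos(a)])
C=np.array([479.2,305.6])
for h,z in((26.5,33),(21.5,33),(21.5,8)):
    print(h,z,[np.round(((np.array(proj(s,[*(C+i*h*ux+j*h*uy),z]))+.5-[180,165])*6)).astype(int).tolist() for i,j in((-1,-1),(-1,1),(1,1),(1,-1))])
V=s['frame'].max(2)
# brightness down the columns through the pocket
for u in(200,204,208,212): print(u,V[196:222,u].tolist())
E
```

```text
26.5 33 [[182, 291], [65, 266], [128, 191], [243, 215]]
21.5 33 [[177, 281], [82, 261], [133, 200], [226, 219]]
21.5 8 [[186, 330], [92, 309], [142, 247], [234, 267]]
200 [108, 122, 127, 124, 127, 119, 99, 81, 83, 86, 85, 85, 86, 69, 59, 57, 146, 103, 106, 107, 107, 107, 113, 141, 146, 143]
204 [145, 134, 144, 143, 147, 112, 110, 107, 107, 108, 88, 49, 45, 43, 45, 43, 62, 131, 105, 106, 108, 108, 107, 128, 141, 156]
208 [111, 134, 143, 145, 144, 153, 110, 111, 109, 107, 107, 87, 50, 45, 45, 45, 45, 96, 105, 105, 107, 109, 108, 107, 168, 199]
212 [97, 120, 143, 145, 144, 144, 139, 109, 109, 107, 107, 108, 76, 76, 110, 129, 101, 87, 86, 86, 85, 92, 97, 134, 143, 146]
```

Request:
jog_arm(series=[[-0.012,-0.004,0,0,0,0,1],[-0.012,-0.004,-0.05,0,0,0,1],[-0.012,-0.004,-0.1,0,0,0,1],[-0.012,-0.004,-0.15,0,0,0,1],[-0.012,-0.004,-0.19,0,0,0,1],[-0.012,-0.004,-0.22,0,0,0,1],[-0.012,-0.004,-0.22,0,0,0,1]])

```text
clock: 24.57
eef_pos: [477.4, 304.9, 59.6]
eef_rot: [-3.141, -0.001, -2.822]
wrist_force: [-0.9, -0.1, -0.6]
finger_gap: 36.3
finger_force: 14.9
```

Request:
jog_arm(series=[[0,0,-0.02,0,0,0,1],[0,0,-0.04,0,0,0,1],[0,0,-0.06,0,0,0,1],[0,0,-0.08,0,0,0,1],[0,0,-0.1,0,0,0,1],[0,0,-0.115,0,0,0,1],[0,0,-0.115,0,0,0,1]])

```text
clock: 25.15
eef_pos: [477.6, 305.1, 46.3]
eef_rot: [-3.141, -0.001, -2.822]
wrist_force: [0.1, -0.1, -0.2]
finger_gap: 36.5
finger_force: 14.9
```

Request:
jog_arm(series=[[0,0,-0.006,0,0,0,1],[0,0,-0.01,0,0,0,1],[0,0,-0.014,0,0,0,1],[0,0,-0.016,0,0,0,1],[0,0,-0.016,0,0,0,1]])

```text
clock: 25.57
eef_pos: [477.8, 305.2, 45.1]
eef_rot: [3.142, 0.0, -2.822]
wrist_force: [-1.3, -0.8, 2.4]
finger_gap: 36.2
finger_force: 14.9
```

Request:
jog_arm(series=[[0,0,-0.004,0,0,0,1],[0,0,-0.004,0,0,0,0.6],[0,0,-0.004,0,0,0,0.55],[0,0,-0.004,0,0,0,0.5],[0,0,-0.004,0,0,0,0.4],[0,0,-0.004,0,0,0,0.4],[0,0,-0.004,0,0,0,0.4]])

```text
clock: 26.15
eef_pos: [477.7, 305.1, 44.3]
eef_rot: [-3.142, -0.0, -2.822]
wrist_force: [0.5, 0.6, -0.5]
finger_gap: 56.1
finger_force: 0.0
```

Request:
jog_arm(series=[[0,0,0.1,0,0,0,0.4],[0,0,0.3,0,0,0,0.4],[0,0,0.6,0,0,0,0.3],[0,0,0.9,0,0,0,0],[0,0,1,0,0,0,0],[0,0,1,0,0,0,0]])

```text
clock: 26.65
eef_pos: [478.9, 305.8, 168.8]
eef_rot: [3.14, 0.007, -2.822]
wrist_force: [0.3, 0.7, -0.7]
finger_gap: 79.7
finger_force: 0.0
```

```bash
python3 - <<'E'
from m import *
c=snap('scene','s10'); 
# carton top in holder: white mask near predicted place
print('pred top',proj(c,(477.8,305,70)))
V=c['frame'].min(2); m=(V>190).astype(np.uint8); ce,a,_,_=cen(m,185,178,222,200); print(ce,a,ray(c,*ce,70))
E
```

```text
pred top (np.float64(202.7684590441745), np.float64(192.66851339696646))
[217.66666667 180.93333333] 30 [533.57624997 310.81039224  70.        ]
```

Request:
jog_arm(series=[[0,-1,0,0,0,-0.08,0],[0,-1,0,0,0,-0.15,0],[0,-1,0,0,0,-0.2,0],[0,-1,0,0,0,-0.25,0]])

```text
clock: 27.03
eef_pos: [477.0, 180.4, 162.8]
eef_rot: [-3.14, -0.003, 3.061]
wrist_force: [-0.4, -0.2, 0.5]
finger_gap: 93.9
finger_force: 0.0
```

Request:
jog_arm(series=[[0,-1,0,0,0,-0.05,0],[0,-1,0,0,0,-0.083,0],[0,-1,0,0,0,-0.083,0],[0,-1,0,0,0,-0.083,0]])

```text
clock: 27.37
eef_pos: [476.9, 60.5, 163.0]
eef_rot: [-3.14, -0.002, 2.934]
wrist_force: [0.4, 0.3, -0.4]
finger_gap: 93.7
finger_force: 0.0
```

Request:
jog_arm(series=[[0,-1,0,0,0,0,0],[0,-1,0,0,0,0,0],[0,-1,0,0,0,0,0],[0,-1,0,0,0,0,0]])

```text
clock: 27.7
eef_pos: [477.0, -59.2, 163.1]
eef_rot: [-3.141, -0.002, 2.934]
wrist_force: [-0.4, 1.0, -0.3]
finger_gap: 94.2
finger_force: 0.0
```

Request:
jog_arm(series=[[0.2,-1,0,0,0,0,0],[0.3,-1,0,0,0,0,0],[0.4,-1,0,0,0,0,0],[0.52,-1,0,0,0,0,0]])

```text
clock: 28.03
eef_pos: [540.5, -178.8, 162.9]
eef_rot: [-3.141, -0.002, 2.934]
wrist_force: [-0.3, 1.1, -0.4]
finger_gap: 94.0
finger_force: 0.0
```

Request:
jog_arm(series=[[0,-0.43,0,0,0,0,0],[0,-0.43,-0.2,0,0,0,0],[0,-0.43,-0.45,0,0,0,0],[0,-0.43,-0.7,0,0,0,0],[0,-0.43,-0.9,0,0,0,0],[0,-0.43,-0.9,0,0,0,0],[0,-0.43,-0.9,0,0,0,0]])

```text
clock: 28.62
eef_pos: [539.6, -225.6, 55.1]
eef_rot: [3.141, -0.003, 2.938]
wrist_force: [0.6, -0.7, 0.6]
finger_gap: 94.1
finger_force: 0.0
```

```bash
python3 - <<'E'
from m import *
print(manip.read_state()['eef_pos'],manip.read_state()['eef_rot'])
c=snap('scene','s11'); V=c['frame'].min(2)
print('plate pred',proj(c,(540.3,-226.7,11)))
ce,a,_,_=cen((V>150).astype(np.uint8),388,278,424,308); print(ce,a)
# carton in the pocket
print('carton',proj(c,(477.8,305,70)))
ce,a,cnt,_=cen((V>215).astype(np.uint8),190,182,215,202); print(ce,a,cv2.boundingRect(cnt),ray(c,*ce,70))
E
```

```text
[ 539.55141681 -225.58926421   55.09522291] [ 3.14066269 -0.00336752  2.93816697]
plate pred (np.float64(405.59055133034553), np.float64(291.2645105319159))
[406.40853659 290.12652439] 656
carton (np.float64(202.7684590441745), np.float64(192.66851339696646))
[203.16296296 192.62962963] 135 (194, 186, 19, 13) [478.47554845 304.34629822  70.        ]
```

Carton top is found where it must be when seated (z 70 at 478,304). Descend on the plate.

Request:
jog_arm(series=[[0,0,-0.1,0,0,0,0],[0,0,-0.2,0,0,0,0],[0,0,-0.28,0,0,0,0],[0,0,-0.34,0,0,0,0],[0,0,-0.36,0,0,0,0],[0,0,-0.37,0,0,0,0.1],[0,0,-0.37,0,0,0,0.2]])

```text
clock: 29.25
eef_pos: [540.2, -226.5, 11.9]
eef_rot: [3.142, -0.0, 2.938]
wrist_force: [-0.5, 0.1, -0.3]
finger_gap: 83.8
finger_force: 0.0
```

Request:
jog_arm(series=[[0,0,0,0,0,0,0.3],[0,0,0,0,0,0,0.4],[0,0,0,0,0,0,0.6],[0,0,0,0,0,0,1],[0,0,0,0,0,0,1],[0,0,0,0,0,0,1],[0,0,0,0,0,0,1],[0,0,0,0,0,0,1]], grip_force=25)

```text
clock: 29.92
eef_pos: [540.3, -226.5, 12.2]
eef_rot: [-3.142, 0.0, 2.938]
wrist_force: [-0.6, 1.1, 4.4]
finger_gap: 57.1
finger_force: 25.0
```

Request:
jog_arm(series=[[0,0,0.03,0,0,0,1],[0,0,0.1,0,0,0,1],[0,0,0.2,0,0,0,1],[0,0,0.35,0,0,0,1],[0,0,0.5,0,0,0,1],[0,0,0.5,0,0,0,1],[0,0,0.5,0,0,0,1]])

```text
clock: 30.5
eef_pos: [540.6, -226.7, 73.2]
eef_rot: [-3.141, 0.002, 2.938]
wrist_force: [0.2, 0.9, -0.4]
finger_gap: 57.1
finger_force: 25.0
```

```bash
python3 - <<'E'
from m import *
st=manip.read_state();print(st['eef_pos'],st['finger_gap'])
c=snap('scene','s12'); t=snap('top','t12')
a=c['frame'][220:320,350:470]; V=cv2.cvtColor(c['frame'],cv2.COLOR_RGB2HSV)
for z in(71,): print('pred',proj(c,(540.3,-226.6,z)),proj(t,(540.3,-226.6,z)))
cv2.imwrite('pics/c12.png',np.hstack([cv2.resize(a,(480,400),interpolation=cv2.INTER_CUBIC),cv2.resize(t['frame'][190:270,370:434],(320,400),interpolation=cv2.INTER_CUBIC)])[:,:,::-1])
E
```

```text
[ 540.59299974 -226.69605103   73.21414762] 57.13630569570079
pred (np.float64(408.0889100068107), np.float64(270.7215032549059)) (np.float64(412.86099330440095), np.float64(228.92022798334693))
```

View pics/c12.png

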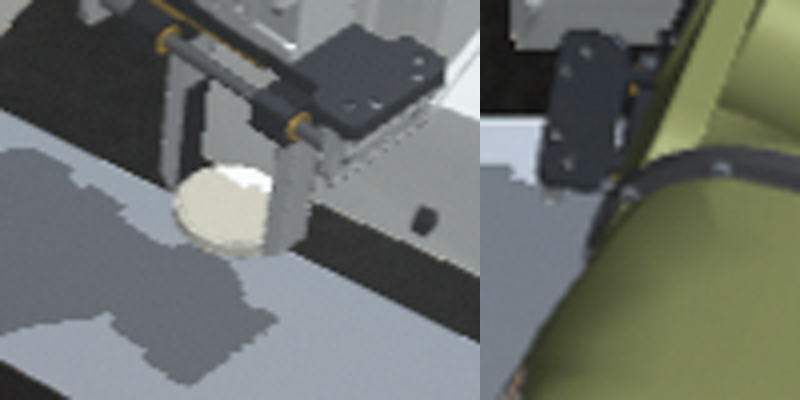

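The plate is lifted level and centred between the fingers (crop 233,205, as predicted). Carry it to the recess.

Request:
jog_arm(series=[[-0.05,0,0.15,0,0,0,1],[-0.1,0.1,0.35,0,0,0,1],[-0.2,0.3,0.55,0,0,0,1],[-0.3,0.5,0.75,0,0,0,1],[-0.4,0.7,0.75,0,0,0,1],[-0.5,0.9,0.75,0,0,0,1],[-0.5,1,0.75,0,0,0,1]])

```text
clock: 31.18
eef_pos: [478.4, -104.5, 161.4]
eef_rot: [3.141, -0.002, 2.938]
wrist_force: [0.5, 0.1, -0.3]
finger_gap: 57.3
finger_force: 25.0
```

Request:
jog_arm(series=[[0,0.2,0,0,0,0.05,1],[0,0.4,0,0,0,0.1,1],[0,0.6,0,0,0,0.15,1],[0,0.8,0,0,0,0.2,1],[0,1,0,0,0,0.25,1]])

```text
clock: 31.6
eef_pos: [480.1, 14.6, 161.1]
eef_rot: [3.141, -0.001, -2.949]
wrist_force: [0.9, -0.2, -0.7]
finger_gap: 57.4
finger_force: 25.0
```

Request:
jog_arm(series=[[0,0.2,0,0,0,0.03,1],[0,0.4,0,0,0,0.06,1],[0,0.6,0,0,0,0.083,1],[0,0.8,0,0,0,0.083,1],[0,1,0,0,0,0.083,1]])

```text
clock: 32.02
eef_pos: [480.1, 134.7, 161.1]
eef_rot: [3.141, -0.001, -2.822]
wrist_force: [0.0, -0.8, -0.8]
finger_gap: 57.4
finger_force: 25.0
```

Request:
jog_arm(series=[[0.05,0.2,0,0,0,0,1],[0.1,0.4,0,0,0,0,1],[0.15,0.6,0,0,0,0,1],[0.2,0.8,0,0,0,0,1],[0.25,1,0,0,0,0,1]])

```text
clock: 32.43
eef_pos: [510.4, 254.8, 160.8]
eef_rot: [-3.141, -0.002, -2.822]
wrist_force: [0.2, -0.5, -0.2]
finger_gap: 57.3
finger_force: 25.0
```

Request:
jog_arm(series=[[0.15,0.2,0,0,0,0,1],[0.3,0.4,0,0,0,0,1],[0.45,0.6,0,0,0,0,1],[0.508,0.689,0,0,0,0,1],[0.508,0.689,0,0,0,0,1],[0.508,0.689,0,0,0,0,1],[0.508,0.689,0,0,0,0,1]])

```text
clock: 33.02
eef_pos: [570.8, 335.5, 161.1]
eef_rot: [-3.141, -0.001, -2.823]
wrist_force: [-0.4, -0.6, -0.6]
finger_gap: 57.6
finger_force: 25.0
```

Request:
jog_arm(series=[[0,0,-0.15,0,0,0,1],[0,0,-0.3,0,0,0,1],[0,0,-0.5,0,0,0,1],[0,0,-0.7,0,0,0,1],[0,0,-0.85,0,0,0,1],[0,0,-0.9,0,0,0,1],[0,0,-0.9,0,0,0,1],[0,0,-0.9,0,0,0,1]])

```text
clock: 33.68
eef_pos: [571.4, 336.0, 55.1]
eef_rot: [3.141, 0.001, -2.823]
wrist_force: [0.5, -0.2, -0.2]
finger_gap: 57.4
finger_force: 25.0
```

```bash
python3 - <<'E'
from m import *
st=manip.read_state();p=st['eef_pos'];print(p,st['eef_rot'],st['finger_gap'])
c=snap('scene','s13'); V=c['frame'].min(2).astype(int)
q=proj(c,(p[0],p[1],p[2]-1)); print('pred plate top',q)
ce,a,cnt,_=cen((V>150).astype(np.uint8),*[int(x) for x in(q[0]-16,q[1]-11,q[0]+17,q[1]+12)]); print(ce,a,cv2.boundingRect(cnt))
s=load('s7'); W=s['frame'].max(2)
for n in('s7','s11'):
    s=load(n);ce,a,cnt,_=cen((s['frame'].max(2)<100).astype(np.uint8),203,175,245,202); (u,v),_,_=cv2.fitEllipse(cnt); print(n,ce,a,cv2.boundingRect(cnt),ray(s,*ce,9),ray(s,u,v,9),proj(s,(571,336.2,9)))
E
```

```text
[571.44952973 335.9732727   55.07963712] [ 3.14149961e+00  1.02100032e-03 -2.82278098e+00] 57.35224303277503
pred plate top (np.float64(222.1587150207949), np.float64(175.66035408890622))
[220.96296296 176.77314815] 216 (211, 170, 20, 14)
s7 [223.06574394 190.5017301 ] 289 (211, 184, 26, 15) [567.84156782 337.20113988   9.        ] [567.65635308 337.44184208   9.        ] (np.float64(224.20390845227882), np.float64(190.05457763992845))
s11 [223.6959707  190.33333333] 273 (212, 184, 25, 15) [569.34229052 336.40066239   9.        ] [568.91306768 336.64216987   9.        ] (np.float64(224.20390845227882), np.float64(190.05457763992845))
```

Request:
jog_arm(series=[[-0.008,0.003,-0.05,0,0,0,1],[-0.008,0.003,-0.1,0,0,0,1],[-0.008,0.003,-0.15,0,0,0,1],[-0.008,0.003,-0.2,0,0,0,1],[-0.008,0.003,-0.225,0,0,0,1],[-0.008,0.003,-0.225,0,0,0,1]])

```text
clock: 34.23
eef_pos: [569.7, 336.4, 25.8]
eef_rot: [-3.141, -0.002, -2.822]
wrist_force: [0.6, 0.5, -0.0]
finger_gap: 57.5
finger_force: 25.0
```

Request:
jog_arm(series=[[0,0,-0.01,0,0,0,1],[0,0,-0.02,0,0,0,1],[0,0,-0.03,0,0,0,1],[0,0,-0.035,0,0,0,1],[0,0,-0.035,0,0,0,1]])

```text
clock: 34.65
eef_pos: [570.1, 336.6, 22.7]
eef_rot: [-3.142, -0.0, -2.822]
wrist_force: [0.4, 0.2, -0.6]
finger_gap: 57.3
finger_force: 25.0
```

Request:
jog_arm(series=[[0,0,-0.01,0,0,0,1],[0,0,-0.016,0,0,0,1],[0,0,-0.022,0,0,0,1],[0,0,-0.026,0,0,0,1],[0,0,-0.026,0,0,0,1],[0,0,-0.026,0,0,0,1]])

```text
clock: 35.15
eef_pos: [570.1, 336.6, 19.6]
eef_rot: [-3.142, -0.0, -2.822]
wrist_force: [0.2, 0.3, -0.5]
finger_gap: 57.5
finger_force: 25.0
```

Request:
jog_arm(series=[[0,0,-0.003,0,0,0,1],[0,0,-0.005,0,0,0,1],[0,0,-0.005,0,0,0,1],[0,0,-0.005,0,0,0,1]])

```text
clock: 35.48
eef_pos: [570.2, 336.6, 19.3]
eef_rot: [3.142, 0.0, -2.822]
wrist_force: [-0.7, -0.7, 3.2]
finger_gap: 57.6
finger_force: 25.0
```

Request:
jog_arm(series=[[0,0,-0.002,0,0,0,1],[0,0,-0.002,0,0,0,0.36],[0,0,-0.002,0,0,0,0.32],[0,0,-0.002,0,0,0,0.26],[0,0,-0.002,0,0,0,0.26],[0,0,-0.002,0,0,0,0.26]])

```text
clock: 35.98
eef_pos: [570.1, 336.6, 18.6]
eef_rot: [-3.142, -0.0, -2.822]
wrist_force: [1.1, -0.2, 0.5]
finger_gap: 69.4
finger_force: 0.0
```

Request:
jog_arm(series=[[0,0,0.05,0,0,0,0.26],[0,0,0.15,0,0,0,0.26],[0,0,0.35,0,0,0,0.26],[0,0,0.65,0,0,0,0.26],[0,0,1,0,0,0,0.26],[0,0,1,0,0,0,0.26],[0,0,1,0,0,0,0.26]])

```text
clock: 36.57
eef_pos: [571.2, 337.1, 142.8]
eef_rot: [3.141, 0.006, -2.822]
wrist_force: [-0.3, -0.7, -1.6]
finger_gap: 69.3
finger_force: 0.0
```

Request:
jog_arm(series=[[-0.6,-1,0.4,0,0,0,0],[-0.6,-1,0.4,0,0,0,0],[-0.6,-1,0.4,0,0,0,0],[-0.6,-1,0.4,0,0,0,0],[-0.6,-1,0.4,0,0,0,0],[-0.6,-1,0.4,0,0,0,0]])

```text
clock: 37.07
eef_pos: [498.0, 216.1, 187.1]
eef_rot: [3.142, 0.0, -2.824]
wrist_force: [0.9, 0.4, -0.9]
finger_gap: 93.9
finger_force: 0.0
```

Request:
jog_arm(series=[[0,-1,0,0,0,0,0],[0,-1,0,0,0,0,0],[0,-1,0,0,0,0,0],[0,-1,0,0,0,0,0],[0,-1,0,0,0,0,0]])

```text
clock: 37.48
eef_pos: [498.5, 96.0, 186.0]
eef_rot: [3.141, -0.001, -2.825]
wrist_force: [-0.1, 0.6, 0.7]
finger_gap: 94.1
finger_force: 0.0
```

Request:
jog_arm(series=[[0,-1,0,0,0,0,0],[0,-1,0,0,0,0,0],[0,-1,0,0,0,0,0],[0,-1,0,0,0,0,0],[0,-1,0,0,0,0,0]])

```text
clock: 37.9
eef_pos: [498.6, -23.4, 186.2]
eef_rot: [3.141, -0.001, -2.824]
wrist_force: [-0.4, 0.5, 0.3]
finger_gap: 94.0
finger_force: 0.0
```

```bash
python3 - <<'E'
from m import *
print(manip.read_state()['eef_pos'])
for n in('scene','top'):
    c=snap(n,n+'F'); V=c['frame'].min(2); M=c['frame'].max(2)
    def chk(nm,X,w,m):
        q=np.array(proj(c,X)); x0,y0=(q-w).astype(int);x1,y1=(q+w+1).astype(int)
        ce,a,cnt,_=cen(m.astype(np.uint8),x0,y0,x1,y1); print(n,nm,q.round(1),ce.round(1),a,cv2.boundingRect(cnt),ray(c,*ce,X[2])[:2].round(1))
    chk('plate',(570,336.6,18),np.array([17,13]) if n=='scene' else np.array([14,14]),V>225)
    chk('carton',(477.7,305.1,70),np.array([12,9]) if n=='scene' else np.array([11,11]),V>215)
    chk('vial',(509.5,213.5,67),np.array([9,7]),V>235)
    chk('eye',(600,244,65),np.array([9,9]),M<80)
E
```

```text
[498.58635873 -23.38241154 186.16669385]
scene plate [223.4 187.4] [223.3 187.9] 237 (212, 181, 23, 14) [568.2 335.2]
scene carton [202.7 192.7] [204.5 192. ] 157 (194, 185, 21, 14) [482.2 303.5]
scene vial [239.7 201. ] [239.5 201.3] 55 (235, 198, 10, 7) [508.3 212.9]
scene eye [256.1 179.3] [256.5 178.3] 327 (247, 170, 19, 19) [603.8 246.2]
top plate [181.5 221.6] [180.3 219.8] 492 (167, 207, 27, 26) [574.8 339.8]
top carton [186.6 255.9] [184.1 253.8] 358 (175, 244, 21, 23) [482.8 311.2]
top vial [226.6 242.6] [224.8 240.3] 165 (217, 235, 19, 15) [515. 218.]
top eye [215.1 205.3] [217.1 206. ] 201 (210, 198, 15, 17) [598.4 239.2]
```

```bash
python3 - <<'E'
from m import *
for a,b in(('scene0','sceneF'),):
    A=load(a)['frame'].astype(int);B=load(b)['frame'].astype(int)
    for n,(x0,y0,x1,y1) in dict(tan=(385,318,435,355),green=(268,255,302,282)).items(): print(n,(np.abs(A-B).max(2)[y0:y1,x0:x1]>40).sum())
print(manip.sign_off())
E
```

```text
tan 0
green 139
the job is handed in; nothing more can be done
None
```

The job is handed in, with the four spares in their holders in the order asked: eyepiece, vial, carton and plate each touched down at about floor height. In the last scene picture the plate and vial lay within about 2 mm of where I set them; the carton and eyepiece reads were a few mm off, and the final top-view check was spoiled by the white tray. The tan dish is unchanged. The green dish's area changed in the picture (139 pixels), probably from the arm or its shadow, which I did not confirm, though no move went down near that dish.

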